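# Fit the idler roller, then hold the belt tensioner back past its click

## Robot

A 6-joint arm with a two-finger parallel gripper is mounted at the origin on the work surface; the furniture and walls round the work are solid. World frame = base frame: x ahead of the robot, y to its left, z up, the work surface at z = 0. Lengths are in m, angles in rad, forces in N, time in s.
With the tool pointing down it reaches from about 0.4 to 0.825 m from the base axis. Payload 7 kg.
Tool frame: the origin (TCP) lies midway between the tips of the shut fingers; the grasp point (between the pads) lies 19 mm behind it; z points along the fingers, y is the line along which they close (so a half turn about z gives the same grasp; the last joint's range is limited). The gripper opens to 88 mm and grips with 3 to 60 N. Pads are 19 mm wide; open, the fingers measure 130 mm over their backs; the gripper's body (78 mm by 193 mm) begins 47 mm behind the grasp point.
Start: joints at [1.402, 0.359, 0.012, 0, -1.224, -0.288], TCP at [0.298, 0.606, 0.227] pointing down, gripper open.
Joint ranges: [-3.07, 3.07], [-1.43, 2.12], [-1.02, 1.25], [-3.03, 1.67], [-3.05, -0], [-3.03, 3.03]. Speed limits (rad/s): [2.39, 2.39, 3.01, 3.14, 3.14, 3.14].

## Interface

Orientations are given as [roll, pitch, yaw] about the fixed x, y, z axes, in that order (R = Rz(yaw) Ry(pitch) Rx(roll)).
In Python, from station import arm, grab_frame, camera_params, spot_in gives the robot as it stands.
- The arm moves only by the shell command python3 -m jog 'ROWS' [FORCE]. ROWS is JSON, a list that holds one entry, the list of rows, each a list of 7 numbers: the shift along the tool's x, y, z in mm, then the turn, a rotation vector about the tool's x, y, z in rad, then the finger opening in mm, from 0 to 87.6. In form: [[[x, y, z, wx, wy, wz, fingers], ...]]. A call has 1 to 20 rows; each row is the pose to reach, as a shift and turn from the pose commanded when the call began, along the tool's axes at that moment; what a row does not reach only later rows make up. A row lasts 1/8 s, in which the tool goes at most 62.5 mm and 10.7 degrees, less where a joint would pass 70% of its speed; a pose out of reach is approached as far as the arm can. A call with a gripper value outside its range is refused whole. The fingers move at their own pace and stop on an object; FORCE is the grip in N (left out, the last holds). Time passes only in rows, so rows that repeat a pose let the fingers close. It gives the time, the measured TCP pose, the force, the opening and the grip force at its end, in the units of the state.
- arm.get_state(): the state, without advancing time (a new reading comes with each control period).
- grab_frame(name): name is "scene" or "top" or "wrist"; returns (picture, depth): 400x640x3 uint8, blue, green, red; 400x640 float32, m along the optical axis (not along the pixel's ray), 0 where there is no reading.
- camera_params(name): a dict with "mtx" (3x3 intrinsics, pixels), "R" (3x3) and "t" (3): a world point X has camera coordinates R X + t. Camera axes: x right, y down, z forward; pixel columns grow to the right and rows downward; lengths in m; the calibration is good to about 2 mm. A picture is of the moment at which its call begins: read the wrist's pose just before it. camera_params takes no time and is no camera call; for the wrist camera it gives the pose at the moment of the call.
- arm.job_done(): hands the job in; it is judged then, once.
Trained networks look in the newest picture that a camera, given by its name, has taken for a name from the list of things; names that differ only in an ending like _2 or _b are one class to them, and where a whole thing is asked for, a point or a joint stands for the part that bears it (a point fixed in the world has none). Each returns a list of dicts, best first, with "confidence" (0 to 1); they miss things now and then, are a little off and sometimes report something else, mostly with a low value. They report only what shows in the picture. A call takes as long as a camera call. They do not tell look-alikes from the thing itself.
- spot_in(query, camera): "uv" ([column, row] in pixels, amid what is visible of it).
The state is a dict: "t": time; "q": joint angles; "qd": joint speeds; "joint_efforts": joint torques, N m; "eef_pos": TCP position; "ee_rot": TCP orientation; "force": force on the tool from outside, world axes, zero at the start; "moment": the same for the moment, N m; "width": finger opening in m; "gripper_force": force on a finger pad.
Only numpy, scipy, OpenCV 4.12 (cv2) and the standard library are available. Lean on these libraries where they do the work, as an engineer would, in place of code of your own. Each camera call takes 0.05 s, during which the arm holds its last target. There are 200 camera calls.

## Task

Take the cup-shaped steel idler roller lying in the V-cradle, turn it mouth down and fit it fully down over the upright post on the free end of the tensioner's arm. Then, pushing on the roller, swing the sprung arm back away from its rest until the pawl has clicked over the tooth, and hold it there, past the click but short of the end of its travel, as you would while somebody slips the belt on. The click does not lock the arm, so finish while still holding it by the roller, and leave the other things on the bench where they are.

Things in the scene. Friction and masses are not known exactly. Their poses are not given: they have to be found in the camera images.
- roller_mid (a point): centre of the loose idler roller: a steel cup, outside diameter 48 mm, length 56 mm, bore 40 mm wide and 50 mm deep, open at one end, closed by a 6 mm wall at the other; about 0.18 kg. The point is on its axis, half-way along; its x axis points out of the mouth. It starts with the axis level, 75 mm above the bench, mouth roughly to the robot's right (-y, within 0.35 rad)
- roller_mouth (a point): centre of the roller's open mouth, in the plane of its rim, 28 mm from roller_mid; same axes
- cradle: fixed V-cradle on which the roller lies: grey foot 80x75x10 mm, a post 24 mm wide, and two sloping steel rails that touch only the middle 32 mm of the roller's length, from underneath. The rails are narrower overall (43 mm) than the roller, so fingers can pass outside them. Origin at the centre of its underside, x along the roller's axis towards its mouth
- post_foot (a point): foot of the upright post on the arm's free end: on the post's axis, at the top of the round shoulder (54 mm across) on which the roller's rim rests when home; 44 mm above the bench, 140 mm from the pivot; z up. The post is 36 mm in diameter and 42 mm tall, its top 12 mm tapering to 14 mm. It moves with the arm
- pivot (a point): on the vertical pivot axis of the arm, at the height of post_foot; z up, -x points along the arm to the post
- stand: fixed grey plate of the tensioner, 250x170x12 mm, origin at the centre of its underside, x along its length. The pivot bolt with its coil spring rises to 76 mm above the bench; two stop pins beside the arm to 42 mm; the pawl guide beyond the pivot to 56 mm
- tension_arm (a joint): angle of the sprung arm, rad: 0 at rest, positive counter-clockwise from above, end stop at 0.85. Travel moves the post away from the robot (+x), along its arc about the pivot. A spring drives it back to 0: 6 N at the post to start it, 9 N at 0.65, 1 to 2 N more at the click. The tooth meets the pawl at 0.05, is under it at 0.26, has clicked past by 0.48. Let go, it swings back
- pawl (a joint): travel of the spring-loaded pawl slider, m: 0 home, lifted to about 0.0035 by the tooth, back to 0 once it has clicked over. It works by itself
- seal_ring: bystander: white and black seal seat, a ring 62 mm across, 20 mm high, lying flat; origin at the centre of its underside
- nut_1: bystander: bright loose hex nut, 24x27x13 mm, lying flat; origin at the centre of its underside
- feeler: bystander: black feeler gauge, 27x100x16 mm, lying flat; origin at the centre of its underside
- ptfe_tape: bystander: white roll of thread tape, 50 mm across, 14 mm high; origin at the centre of its underside
- tape_measure: bystander: yellow tape measure, 37x82x64 mm, standing; origin at the centre of its underside
- grease_tub: bystander: white tub with red lid, 70 mm across, 64 mm high; origin at the centre of its underside
- dark_bolt_3: bystander: dark hex bolt, 23x72x21 mm, lying; origin at the centre of its underside
Things that resemble listed ones, but are neither listed nor needed, are in the scene too. There is more than one size of the part that bears roller_mid; the job needs the smallest.

How it is judged:
On the way, in this order (a step that is already met when the one before it is completed fails the run):
1. the roller is fully down on the post, mouth down (z of roller_mouth in the frame of post_foot below 0.005 m and horizontal distance between roller_mid and post_foot below 0.007 m and angle between roller_mid's own x axis and vertical above 2.98 rad), for 0.2 s.
2. the arm has been swung past its click, with the roller on it and the pawl home again (all of step 1 and value of joint tension_arm above 0.5 rad and value of joint pawl below 0.0012 m), for 0.2 s.
At the end, for the whole second after the job is handed in: The fingers hold the arm still by the roller (over 2 N), at 0.50 to 0.81 rad: past the click, pawl home, short of the end stop at 0.85. The roller is mouth down on the post, rim within 5 mm of the shoulder, its middle within 7 mm of the post's axis, upright within 0.16 rad (all of step 2 and value of joint tension_arm below 0.81 rad and contact force between the fingers and roller above 2 N and velocity of joint tension_arm below 0.05 rad/s and not (velocity of joint tension_arm below -0.05 rad/s)); the arm keeps its last pose, push and grip.
It fails at once if a bystander is shifted by more than 30 mm (distance of any of seal_ring, nut_1, feeler, ptfe_tape, tape_measure, grease_tub, dark_bolt_3 from where it was at the start of the episode above 0.03 m).
It also fails if it takes over 48 s, if anything falls off the work surface, if the arm or the gripper's body presses on something with over 40 N, if the wrist force passes 120 N, or if a joint passes its speed limit or range.

## Working session

There is one attempt and no reset: what is moved stays moved. The work goes in short steps, Python scripts to look and compute and a shell command to move; the robot and the scene stay as the last step left them, time stands still between calls to the robot, and variables do not carry over. Pictures are saved under pics/ and viewed, at most 10 in all, crops included, and the job is handed in when it is done.

```bash
ls; mkdir -p pics
cat > h.py <<'E'
import numpy as np, cv2
from scipy.spatial.transform import Rotation as Ro
from station import arm, grab_frame, camera_params, spot_in
def world(uv,d,p):
    K=p["mtx"]; c=np.array([(uv[0]-K[0][2])/K[0][0]*d,(uv[1]-K[1][2])/K[1][1]*d,d])
    return np.array(p["R"]).T@(c-np.array(p["t"]))
def cloud(depth,p):
    K=np.array(p["mtx"]);v,u=np.mgrid[:400,:640]
    c=np.stack([(u-K[0,2])/K[0,0]*depth,(v-K[1,2])/K[1,1]*depth,depth],-1)
    return (c-np.array(p["t"]))@np.array(p["R"])
E
python3 - <<'E'
from h import *
for n in ("scene","top"):
    im,d=grab_frame(n);p=camera_params(n);cv2.imwrite(f"pics/{n}.png",im);np.savez(f"pics/{n}.npz",im=im,d=d)
    print(n,(-np.array(p["R"]).T@np.array(p["t"])).round(3))
    for q in ("roller_mid","roller_mouth","cradle","post_foot","pivot","stand","seal_ring","nut_1","feeler","ptfe_tape","tape_measure","grease_tub","dark_bolt_3"):
        for r in spot_in(q,n)[:4]:
            u,v=map(int,r["uv"]);z=d[v,u]
            print(q,r["uv"],round(r["confidence"],2),world(r["uv"],z,p).round(3) if z else None)
print(arm.get_state())
E
```

```text
pics
scene [-0.138 -0.709  1.199]
roller_mid [383.8, 300.9] 0.87 [ 0.358 -0.403  0.063]
roller_mid [203.7, 187.4] 0.67 [0.252 0.224 0.063]
roller_mid [336.2, 222.5] 0.61 [ 0.426 -0.166  0.1  ]
roller_mid [232.7, 146.7] 0.37 [0.425 0.307 0.053]
roller_mouth [331.6, 225.2] 0.97 [ 0.415 -0.16   0.092]
roller_mouth [380.4, 301.9] 0.93 [ 0.351 -0.399  0.061]
roller_mouth [203.6, 188.0] 0.78 [0.251 0.221 0.064]
cradle [336.2, 243.1] 0.94 [ 0.422 -0.172  0.006]
post_foot [300.1, 177.1] 0.62 [0.5   0.064 0.04 ]
pivot [304.5, 176.5] 0.69 [0.513 0.059 0.036]
stand [301.5, 174.5] 0.64 [0.509 0.069 0.041]
seal_ring [363.4, 190.1] 0.54 [ 0.623 -0.093  0.007]
nut_1 [355.6, 281.7] 0.58 [ 0.375 -0.294 -0.002]
nut_1 [334.2, 225.9] 0.3 [ 0.415 -0.169  0.097]
feeler [232.2, 178.8] 0.58 [0.36  0.237 0.003]
feeler [301.2, 176.0] 0.44 [0.502 0.062 0.046]
ptfe_tape [366.1, 170.9] 0.69 [ 0.692 -0.041  0.001]
tape_measure [231.6, 148.1] 0.65 [0.419 0.306 0.052]
grease_tub [347.3, 139.0] 0.85 [0.708 0.062 0.063]
dark_bolt_3 [323.2, 264.3] 0.52 [ 0.346 -0.196  0.007]
top [ 0.395 -0.039  1.217]
roller_mid [450.
[... 1016 characters left out ...]
.4, 232.6] 0.33 [ 0.426 -0.155  0.096]
{'t': 1.4, 'q': array([ 1.40206975e+00,  3.58571726e-01,  1.18976204e-02,  1.07516484e-05,
       -1.22408862e+00, -2.88125597e-01]), 'qd': array([ 0.00087654,  0.001127  , -0.00023946, -0.00020794,  0.00074485,
       -0.00045002]), 'joint_efforts': array([-7.64541539e-06, -5.82379174e+01,  2.93304044e+01,  7.00267732e+00,
        1.24661758e-02, -3.61576633e-05]), 'eef_pos': array([0.29775527, 0.60575761, 0.22658044]), 'ee_rot': array([-3.14155757e+00, -1.48345377e-07, -4.56848518e-01]), 'force': array([ 0.06820493, -0.21955891, -0.75763959]), 'moment': array([ 0.03037379,  0.00867354, -0.02472597]), 'gripper_force': 0.0, 'width': 0.08763839620411813}
```

Run:
```python
import cv2
im=cv2.imread("pics/top.png");cv2.imwrite("pics/topc.png",cv2.resize(im[90:350,140:500],(800,578),interpolation=cv2.INTER_CUBIC))
im=cv2.imread("pics/scene.png");cv2.imwrite("pics/scc.png",cv2.resize(im[110:330,190:450],(700,592),interpolation=cv2.INTER_CUBIC))
```

```text
(no output)
```

View pics/topc.png

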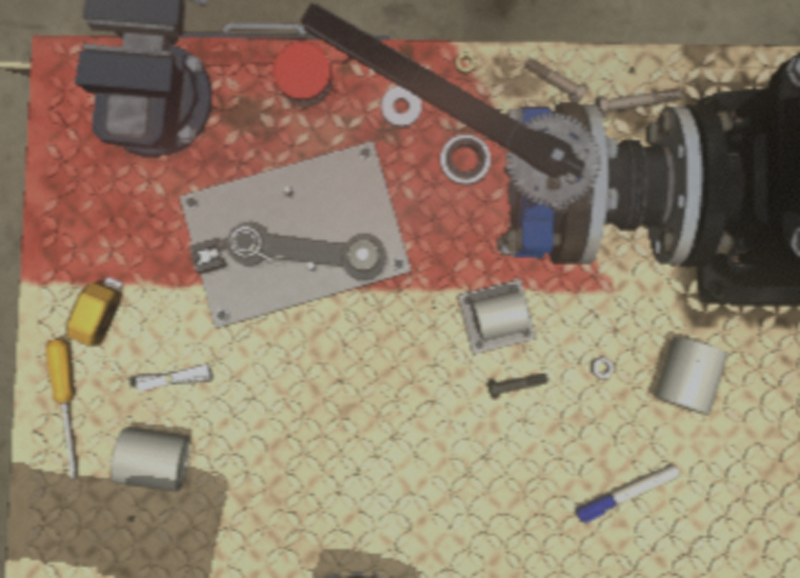

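View pics/scc.png

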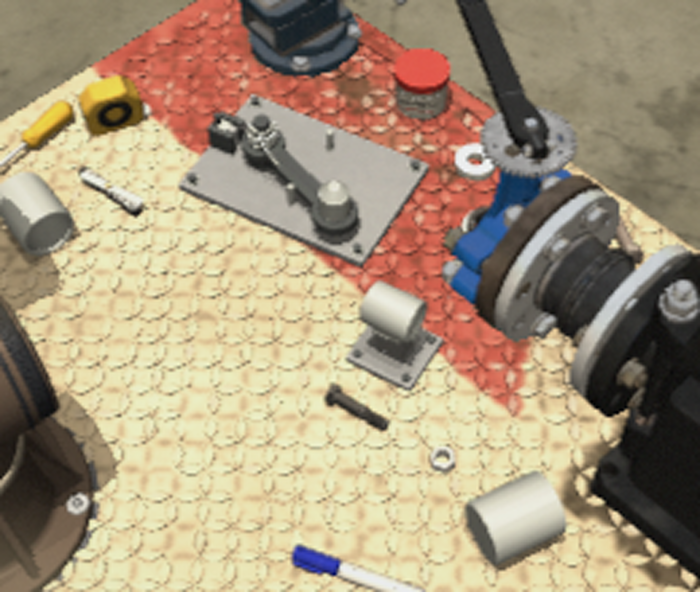

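The top view shows the small roller in the cradle at about px (366,231). The post end of the arm is at about (303,205) and the pivot at about (250,198). A geared valve with a lever stands to the right, around (390,165). Next I'll measure these from the depth image.

Run:
```python
from h import *
for n in ("top","scene"):
    p=camera_params(n);P=cloud(np.load(f"pics/{n}.npz")["d"],p)
    ok=np.load(f"pics/{n}.npz")["d"]>0; Q=P[ok]
    m=(abs(Q[:,0]-.42)<.07)&(abs(Q[:,1]+.16)<.07)&(Q[:,2]>.06)&(Q[:,2]<.13)
    R=Q[m]; 
    r=cv2.minAreaRect(R[:,:2].astype(np.float32));print(n,"roller",len(R),R.mean(0).round(4),R.max(0).round(4),r)
    top=R[R[:,2]>.088];c=top[:,:2].mean(0);w,V=np.linalg.eigh(np.cov(top[:,:2].T));print(c,V[:,1],w)
    for lo,hi,c0 in ((.058,.1,(.5,-.0)),(.06,.1,(.52,.14))):
        m=(abs(Q[:,0]-c0[0])<.06)&(abs(Q[:,1]-c0[1])<.06)&(Q[:,2]>lo)&(Q[:,2]<hi);R=Q[m];print(c0,len(R),R.mean(0).round(4),R.min(0).round(3),R.max(0).round(3))
    if n=="top":
        print("cols y from .2 step -.04")
        for x in np.arange(.82,.3,-.04):
            print(round(x,2),[int(1000*max([*Q[(abs(Q[:,0]-x)<.02)&(abs(Q[:,1]-y)<.02)][:,2],0])) for y in np.arange(.2,-.42,-.04)])
```

```text
top roller 440 [ 0.4305 -0.1583  0.0931] [ 0.4899 -0.125   0.1215] ((0.44243699312210083, -0.1838105320930481), (0.05542498454451561, 0.12239429354667664), 26.716508865356445)
[ 0.43144736 -0.15960407] [-0.5520955   0.83378088] [0.00014283 0.0005121 ]
(0.5, -0.0) 150 [0.4961 0.0024 0.0791] [ 0.48  -0.014  0.06 ] [0.514 0.02  0.088]
(0.52, 0.14) 125 [0.5094 0.1391 0.0687] [0.491 0.109 0.06 ] [0.528 0.159 0.081]
cols y from .2 step -.04
0.82 [43, 0, 0, 0, 0, 0, 0, 0, 0, 0, 0, 0, 0, 0, 0, 0]
0.78 [144, 5, 3, 4, 2, 0, 9, 5, 5, 7, 5, 7, 8, 6, 5, 5]
0.74 [144, 10, 67, 68, 66, 5, 4, 7, 17, 10, 19, 20, 9, 6, 8, 6]
0.7 [145, 7, 68, 69, 319, 312, 18, 16, 6, 7, 7, 27, 27, 22, 22, 33]
0.66 [140, 5, 7, 9, 311, 311, 301, 290, 24, 144, 165, 169, 15, 144, 169, 483]
0.62 [9, 6, 14, 17, 18, 20, 291, 291, 281, 270, 265, 251, 183, 160, 192, 483]
0.58 [19, 18, 43, 43, 20, 21, 14, 7, 272, 270, 274, 260, 180, 154, 196, 483]
0.54 [20, 77, 65, 17, 17, 45, 17, 9, 6, 252, 265, 251, 181, 151, 192, 482]
0.5 [60, 81, 79, 49, 48, 88, 45, 9, 8, 147, 168, 173, 10, 142, 172, 482]
0.46 [45, 18, 17, 18, 40, 72, 13, 8, 94, 101, 99, 8, 7, 11, 5, 266]
0.42 [16, 21, 16, 14, 8, 7, 7, 8, 100, 103, 101, 7, 9, 8, 57, 63]
0.38 [18, 8, 9, 8, 7, 9, 10, 8, 75, 16, 8, 8, 16, 13, 65, 69]
0.34 [18, 8, 7, 7, 7, 9, 8, 7, 7, 25, 17, 11, 15, 6, 69, 67]
scene roller 374 [ 0.4255 -0.1659  0.0894] [ 0.4899 -0.1303  0.1285] ((0.4418143630027771, -0.18548771739006042), (0.05165232717990875, 0.11946974694728851), 28.495426177978516)
[ 0.42891056 -0.16401769] [-0.60595575  0.79549835] [0.00013717 0.0005773 ]
(0.5, -0.0) 124 [ 0.4932 -0.0042  0.0755] [ 0.48  -0.018  0.058] [0.513 0.019 0.089]
(0.52, 0.14) 80 [0.5076 0.1342 0.0694] [0.491 0.105 0.06 ] [0.529 0.157 0.08 ]
```

```bash
cat >> h.py <<'E'
Z=np.array([0,0,1.])
def pick(m,tilt):  # tool z tilted by 'tilt' from straight down towards m
    z=np.sin(tilt)*m-np.cos(tilt)*Z; x=np.cos(tilt)*m+np.sin(tilt)*Z
    return np.column_stack([x,np.cross(z,x),z])
def place(a,tilt): # roller mouth down, tool z 'tilt' from down towards a; only for pick tilt = 90deg - tilt
    z=np.sin(tilt)*a-np.cos(tilt)*Z; x=-np.cos(tilt)*a-np.sin(tilt)*Z
    return np.column_stack([x,np.cross(z,x),z])
def rows(tcp,R,s=None,R0=None,p0=None):
    s=s or arm.get_state()
    R0=Ro.from_euler("xyz",s["ee_rot"]).as_matrix() if R0 is None else R0
    p0=s["eef_pos"] if p0 is None else p0
    d=R0.T@(tcp-p0)*1000; w=Ro.from_matrix(R0.T@R).as_rotvec()
    print("shift",d.round(1),"turn",w.round(3),"rows>=",np.linalg.norm(d)/62.5,np.degrees(np.linalg.norm(w))/10.7)
E
python3 - <<'E'
from h import *
for n in ("top","scene"):
    f=np.load(f"pics/{n}.npz");P=cloud(f["d"],camera_params(n));Q=P[f["d"]>0]
    m=(abs(Q[:,0]-.425)<.05)&(abs(Q[:,1]+.16)<.06)&(Q[:,2]>.08)&(Q[:,2]<.106)
    R=Q[m];print(n,len(R),cv2.minAreaRect(R[:,:2].astype(np.float32)))
    m=(abs(Q[:,0]-.425)<.05)&(abs(Q[:,1]+.16)<.06)&(Q[:,2]>.09)&(Q[:,2]<.106)
    R=Q[m];w,V=np.linalg.eigh(np.cov(R[:,:2].T));print(R[:,:2].mean(0),V[:,1],w)
    m=(Q[:,0]>.38)&(Q[:,0]<.54)&(abs(Q[:,1]+.18)<.1)&(Q[:,2]>.115);R=Q[m]
    for x in (.48,.5,.52):
        r=R[(R[:,0]<x+.02)&(R[:,0]>x-.01)]; print("obst",x,len(r),r.min(0).round(3) if len(r) else 0,r.max(0).round(3) if len(r) else 0)
m=np.array([.22,-.975,0]);m/=np.linalg.norm(m)
R=pick(m,np.pi/4);mid=np.array([.427,-.16,.075])
rows(mid+.019*R[:,2]-.13*R[:,2],R); print(mid-.111*R[:,2])
E
```

```text
top 407 ((0.42920589447021484, -0.1572517454624176), (0.04648463800549507, 0.05626731738448143), 15.642915725708008)
[ 0.4293311  -0.15720037] [-0.23531075  0.97192019] [0.00011259 0.00026384]
obst 0.48 118 [ 0.488 -0.257  0.115] [ 0.5   -0.16   0.147]
obst 0.5 491 [ 0.49  -0.257  0.115] [ 0.52  -0.153  0.174]
obst 0.52 601 [ 0.51  -0.276  0.115] [ 0.54  -0.153  0.253]
scene 289 ((0.4270024299621582, -0.16061803698539734), (0.04665660858154297, 0.055710192769765854), 14.84076976776123)
[ 0.42647997 -0.16083243] [-0.29566101  0.95529292] [0.00010369 0.00025786]
obst 0.48 152 [ 0.485 -0.261  0.115] [ 0.5  -0.17  0.15]
obst 0.5 493 [ 0.49  -0.262  0.115] [ 0.52  -0.155  0.171]
obst 0.52 476 [ 0.51  -0.279  0.115] [ 0.54  -0.155  0.252]
shift [404.5 569.1  73.1] turn [-0.35   0.732  0.844] rows>= 11.2327209140721 6.269205370857607
[ 0.40972403 -0.08343603  0.15348885]
```

```bash
python3 -m jog '[[[404,569,0,-0.35,0.73,0.84,66],[404,569,0,-0.35,0.73,0.84,66],[404,569,0,-0.35,0.73,0.84,66],[404,569,0,-0.35,0.73,0.84,66],[404,569,0,-0.35,0.73,0.84,66],[404,569,0,-0.35,0.73,0.84,66],[404,569,0,-0.35,0.73,0.84,66],[404,569,0,-0.35,0.73,0.84,66],[404,569,0,-0.35,0.73,0.84,66],[404,569,0,-0.35,0.73,0.84,66],[404,569,0,-0.35,0.73,0.84,66],[404,569,0,-0.35,0.73,0.84,66],[404,569,40,-0.35,0.73,0.84,66],[404,569,40,-0.35,0.73,0.84,66]]]' 40
python3 - <<'E'
from h import *
s=arm.get_state();print(s)
p=camera_params("wrist");im,d=grab_frame("wrist");cv2.imwrite("pics/w1.png",im)
for q in ("roller_mid","roller_mouth","cradle"):
    for r in spot_in(q,"wrist")[:3]:
        u,v=map(int,r["uv"]);print(q,r,world(r["uv"],d[v,u],p).round(4))
Q=cloud(d,p)[d>0]
k=(abs(Q[:,0]-.428)<.05)&(abs(Q[:,1]+.16)<.05)&(Q[:,2]>.085)&(Q[:,2]<.11);R=Q[k]
print(len(R),R.max(0)if len(R) else 0,cv2.minAreaRect(R[:,:2].astype(np.float32)) if len(R) else 0)
m=np.array([.26,-.966,0]);m/=np.linalg.norm(m)
R=pick(m,np.pi/4);mid=np.array([.428,-.1595,.075])
rows(mid-.111*R[:,2],R,s);rows(mid+.019*R[:,2],R,s)
E
```

```text
t: 3.15
eef_pos: [0.4087, -0.0838, 0.186]
ee_rot: [3.134, -0.786, -1.34]
force: [-0.1, 0.3, 0.6]
width: 0.0663
gripper_force: 0.0
{'t': 3.15, 'q': array([ 0.86099286,  0.05403357, -1.00718518,  0.67138631, -1.14814211,
       -1.12016334]), 'qd': array([ 0.01562772, -0.02623699,  0.05122576, -0.00588896, -0.06258032,
        0.03969732]), 'joint_efforts': array([ -0.31492579, -21.34860456,  16.69491649,   3.88998762,
        -1.20588921,  -0.6179685 ]), 'eef_pos': array([ 0.40873415, -0.08382223,  0.18597798]), 'ee_rot': array([ 3.13401431, -0.78637592, -1.34005673]), 'force': array([-0.06462323,  0.26607934,  0.63822082]), 'moment': array([ 2.26640109,  0.468673  , -0.00736107]), 'gripper_force': 0.0, 'width': 0.06630901251622341}
roller_mid {'uv': [390.2, 103.8], 'confidence': 0.64} [ 0.3699 -0.3673  0.0545]
roller_mid {'uv': [319.0, 216.5], 'confidence': 0.57} [ 0.425  -0.1437  0.0988]
roller_mouth {'uv': [394.6, 102.3], 'confidence': 0.6} [ 0.3643 -0.3687  0.0572]
roller_mouth {'uv': [316.6, 217.0], 'confidence': 0.59} [ 0.427  -0.1422  0.0999]
cradle {'uv': [315.9, 250.5], 'confidence': 0.6} [ 0.428  -0.1389  0.0109]
2150 [ 0.45835259 -0.12445918  0.1008768 ] ((0.43030068278312683, -0.1563090831041336), (0.043474048376083374, 0.057067133486270905), 15.338610649108887)
shift [-23.3   0.9  22.7] turn [ 0.03  -0.001 -0.023] rows>= 0.5201455210412917 0.20313180065494008
shift [-23.4  -3.  152.6] turn [ 0.03  -0.001 -0.023] rows>= 2.4712374413941114 0.20313180065494008
```

View pics/w1.png

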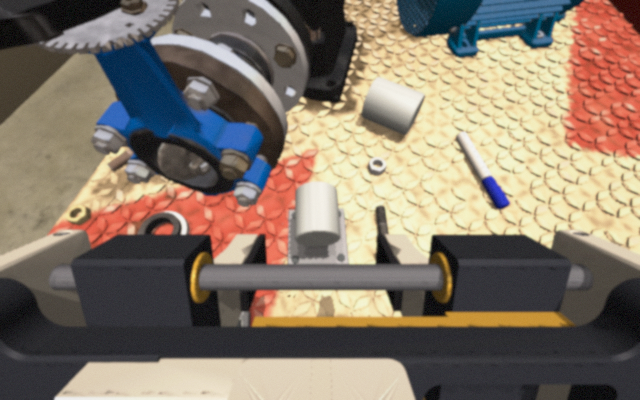

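The wrist view shows the roller at about (318,212), between the fingers and in line with them. Next I'll move in and grip.

```bash
python3 -m jog '[[[-23,-2,22,0.03,0,-0.023,58],[-23,-4,60,0.03,0,-0.023,58],[-23,-4,100,0.03,0,-0.023,58],[-23,-4,130,0.03,0,-0.023,58],[-23,-4,151,0.03,0,-0.023,58],[-23,-4,151,0.03,0,-0.023,58],[-23,-4,151,0.03,0,-0.023,40],[-23,-4,151,0.03,0,-0.023,40],[-23,-4,151,0.03,0,-0.023,40],[-23,-4,151,0.03,0,-0.023,40]]]' 40
python3 -c "
from h import *
s=arm.get_state();print(s['q'].round(2),s['force'],s['width'],s['gripper_force'])
im,d=grab_frame('wrist');cv2.imwrite('pics/w2.png',im)"
```

```text
t: 4.6
eef_pos: [0.4903, -0.1417, 0.0992]
ee_rot: [3.074, -0.762, -1.311]
force: [0.1, 0.7, -0.6]
width: 0.0403
gripper_force: 0.0
[ 0.47  0.29 -1.02  1.04 -0.87 -1.17] [ 0.1355838   0.66460204 -0.56889834] 0.04025612835856418 0.0
```

View pics/w2.png

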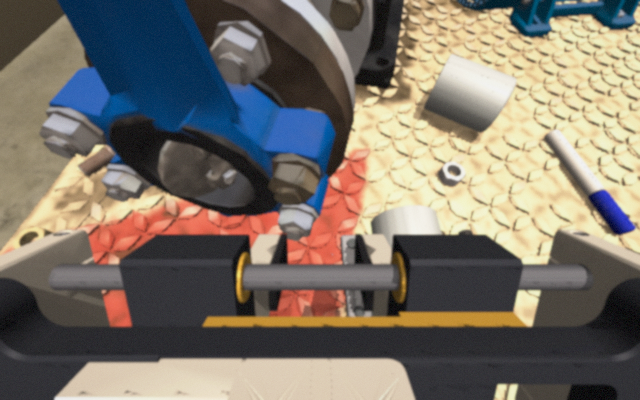

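The arm ran into its joint 3 limit because the wrist was too close to the base, so it closed beside the roller. The roller still lies there, at about (405,222). I'll fit the arm's kinematics from the states I've logged to choose a tilt it can reach.

```bash
cat >> h.py <<'E'
from scipy.optimize import least_squares
E_=lambda a,t:Ro.from_euler(a,t).as_matrix()
T0=np.column_stack([[0,-1,0],[0,0,-1],[1,0,0]]).astype(float)
def fk(q,L,s4=1,s6=1):
    a1,d1,a2,d4,a3,d6=L
    A=E_("z",q[0]);B=A@E_("y",q[1]-q[2])
    R=B@E_("x",s4*q[3])@E_("y",-q[4])@E_("x",s6*q[5])@T0
    return A@np.array([a1,0,d1])+A@E_("y",q[1])@np.array([0,0,a2])+B@np.array([d4,0,a3])+R[:,2]*d6,R
E
python3 - <<'E'
from h import *
s=arm.get_state()
D=[([1.40206975,.358571726,.01189762,0,-1.22408862,-.288125597],[.29775527,.60575761,.22658044],[-3.14155757,0,-.456848518]),
([.86099286,.05403357,-1.00718518,.67138631,-1.14814211,-1.12016334],[.40873415,-.08382223,.18597798],[3.13401431,-.78637592,-1.34005673]),
(list(s["q"]),list(s["eef_pos"]),list(s["ee_rot"]))]
for s4 in (1,-1):
  for s6 in (1,-1):
    print(s4,s6,[np.linalg.norm(Ro.from_matrix(fk(q,np.zeros(6),s4,s6)[1].T@E_("xyz",r)).as_rotvec()).round(3) for q,p,r in D])
    f=lambda L:np.concatenate([fk(q,L,s4,s6)[0]-np.array(p) for q,p,r in D])
    o=least_squares(f,[.05,.4,.4,.4,.0,.3]);print(o.x.round(4),abs(o.fun).max())
E
```

```text
1 1 [np.float64(0.576), np.float64(1.927), np.float64(1.569)]
[-0.0542 -1.6018  1.6368  0.2093 -0.2098 -0.5731] 0.1893069487744577
1 -1 [np.float64(0.0), np.float64(1.343), np.float64(2.075)]
[-0.0542 -1.6018  1.6368  0.2093 -0.2098 -0.5731] 0.1893069487744577
-1 1 [np.float64(0.576), np.float64(2.24), np.float64(2.333)]
[0.1385 0.3467 0.4539 0.3184 0.1468 0.5753] 0.18907216795977
-1 -1 [np.float64(0.0), np.float64(0.0), np.float64(0.0)]
[0.1385 0.3467 0.4539 0.3184 0.1468 0.5753] 0.18907216795977
```

```bash
cat > rec.py <<'E'
from h import *; import json
s=arm.get_state();open("rec.txt","a").write(json.dumps([list(s["q"]),list(s["eef_pos"]),list(s["ee_rot"])])+"\n")
E
python3 rec.py
python3 -m jog '[[[0,0,-60,0,0,0,66],[0,0,-120,0,0,0,66],[0,0,-120,0,0,0,66]]]'; python3 rec.py
python3 -m jog '[[[0,-60,-60,0,0,0,66],[0,-60,-60,0.0,-0.35,0,66],[0,-60,-60,0,-0.35,0,66],[0,-60,-60,0,-0.35,0,66]]]'; python3 rec.py
python3 -m jog '[[[0,0,0,0.17,0,0,66],[0,0,0,0.17,0,0.3,66],[0,0,0,0.17,0,0.3,66]]]'; python3 rec.py
python3 - <<'E'
from h import *; import json
D=[json.loads(l) for l in open("rec.txt")]
D+=[([1.40206975,.358571726,.01189762,0,-1.22408862,-.288125597],[.29775527,.60575761,.22658044],[-3.14155757,0,-.456848518]),
([.86099286,.05403357,-1.00718518,.67138631,-1.14814211,-1.12016334],[.40873415,-.08382223,.18597798],[3.13401431,-.78637592,-1.34005673])]
M=[];b=[]
I=np.eye(3)
for q,p,r in D:
    A=E_("z",q[0]);U=A@E_("y",q[1]);B=A@E_("y",q[1]-q[2]);C=B@E_("x",-q[3]);F=C@E_("y",-q[4]);R=F@E_("x",-q[5])@T0
    print(np.linalg.norm(R-E_("xyz",r)).round(3),np.round(q,2),np.round(p,3))
    M.append(np.column_stack([I[:,2],A[:,0],A[:,1],U[:,0],U[:,2],B[:,0],B[:,2],C[:,1],C[:,2],F[:,0],F[:,2]])); b.append(p)
M=np.vstack(M);b=np.concatenate(b)
for keep in ([0,1,4,5,6,9],[0,1,3,4,5,6,9],range(11)):
    keep=list(keep);x,_,rk,sv=np.linalg.lstsq(M[:,keep],b,rcond=1e-3);print(rk,x.round(4),abs(M[:,keep]@x-b).max())
E
```

```text
t: 5.03
eef_pos: [0.4789, -0.0557, 0.1878]
ee_rot: [3.082, -0.759, -1.312]
force: [0.8, 0.4, -0.5]
width: 0.0634
gripper_force: 0.0
t: 5.52
eef_pos: [0.5293, -0.0076, 0.2269]
ee_rot: [3.092, -0.41, -1.341]
force: [-0.1, 0.1, -0.4]
width: 0.0659
gripper_force: 0.0
t: 5.9
eef_pos: [0.5272, -0.0077, 0.2247]
ee_rot: [-2.896, -0.387, -1.665]
force: [0.3, -0.2, -0.7]
width: 0.0659
gripper_force: 0.0
0.0 [ 0.47  0.29 -1.02  1.04 -0.87 -1.17] [ 0.49  -0.142  0.099]
0.0 [ 0.75  0.18 -0.84  0.69 -1.14 -1.  ] [ 0.479 -0.056  0.188]
0.0 [ 0.61  0.15 -0.5   0.39 -1.16 -0.59] [ 0.529 -0.008  0.227]
0.0 [ 0.66  0.05 -0.68  0.54 -0.99 -1.04] [ 0.527 -0.008  0.225]
0.0 [ 1.4   0.36  0.01  0.   -1.22 -0.29] [0.298 0.606 0.227]
0.0 [ 0.86  0.05 -1.01  0.67 -1.15 -1.12] [ 0.409 -0.084  0.186]
6 [0.2689 0.0837 0.5506 0.3151 0.212  0.6315] 0.18938782375252716
7 [0.2848 0.0149 0.0663 0.5507 0.3214 0.2118 0.631 ] 0.18951227276198968
11 [ 0.1988  0.     -0.     -0.      0.6016  0.4636 -0.     -0.1918  0.
  0.378   0.    ] 5.364794467112646e-07
```

```bash
cat >> h.py <<'E'
LO=np.array([-3.07,-1.43,-1.02,-3.03,-3.05,-3.03]);HI=np.array([3.07,2.12,1.25,1.67,0,3.03])
def fk(q):
    A=E_("z",q[0]);U=A@E_("y",q[1]);B=A@E_("y",q[1]-q[2]);C=B@E_("x",-q[3]);F=C@E_("y",-q[4])
    pts=[.1988*Z+.6016*U[:,2]]; pts.append(pts[0]+.4636*B[:,0]);pts.append(pts[1]-.1918*C[:,1]);pts.append(pts[2]+.378*F[:,0])
    return pts,F@E_("x",-q[5])@T0
def ik(p,R,n=10,seed=None,mar=.03):
    rng=np.random.default_rng(0);out=[]
    lo,hi=LO+mar,HI-mar
    f=lambda q:(lambda a:np.concatenate([(a[0][-1]-p)*3,(a[1]-R).ravel()]))(fk(q))
    c=np.array([.3,.2,-.5,.4,-1,0])
    for i in range(n):
        q0=np.clip(seed,lo,hi) if seed is not None and i==0 else np.clip(c+rng.normal(size=6)*[.4,.3,.4,1,.6,1.5],lo,hi)
        o=least_squares(f,q0,bounds=(lo-1e-6,hi+1e-6),max_nfev=60)
        if o.cost<1e-6 and not any(np.abs(o.x-x).max()<.05 for x in out): out.append(o.x)
    return out
E
python3 - <<'E'
from h import *
m=np.array([.26,-.966,0]);m/=np.linalg.norm(m);mid=np.array([.429,-.158,.075])
F=np.diag([-1,-1,1.])
post=np.array([.494,0,.072])
for td in (15,22,30,37,45):
    t=np.radians(td);R=pick(m,t)
    for off in (0,.008):
        g=mid-off*m+.019*R[:,2]
        print("PICK",td,off,[(f,x.round(2).tolist()) for f in (0,1) for x in ik(g,R@F if f else R,8)])
    res=[]
    for az in range(-180,180,30):
        a=np.array([np.cos(np.radians(az)),np.sin(np.radians(az)),0]);Rp=place(a,np.pi/2-t)
        for f in (0,1):
            Rf=Rp@F if f else Rp; w=[]
            for c in (post+[0,0,.08],post,np.array([.581,.019,.072])): w.append(len(ik(c+.019*Rf[:,2],Rf,6)))
            if min(w)>0: res.append((az,f))
    print("  PLACE",td,res)
E
```

```text
PICK 15 0 [(0, [0.24, 0.14, -0.98, 0.56, -0.51, -0.47]), (1, [0.24, 0.14, -0.98, 0.56, -0.51, 2.67])]
PICK 15 0.008 [(0, [0.26, 0.13, -0.98, 0.55, -0.52, -0.49]), (1, [0.26, 0.13, -0.98, 0.55, -0.52, 2.65])]
  PLACE 15 [(-180, 0), (-180, 1), (-150, 0), (-150, 1), (-120, 0), (-120, 1), (-90, 0), (-90, 1), (30, 0), (30, 1), (60, 0), (60, 1), (90, 0), (90, 1), (120, 0), (120, 1), (150, 0), (150, 1)]
PICK 22 0 []
PICK 22 0.008 []
  PLACE 22 [(-180, 0), (-180, 1), (-150, 0), (-150, 1), (-120, 0), (-120, 1), (-90, 0), (-90, 1), (30, 0), (30, 1), (60, 0), (60, 1), (90, 0), (90, 1), (120, 0), (120, 1), (150, 0), (150, 1)]
PICK 30 0 []
PICK 30 0.008 []
  PLACE 30 [(-180, 0), (-180, 1), (-150, 0), (-150, 1), (-120, 0), (-120, 1), (-90, 0), (-90, 1), (30, 0), (30, 1), (60, 0), (60, 1), (90, 0), (90, 1), (120, 0), (120, 1), (150, 0), (150, 1)]
PICK 37 0 []
PICK 37 0.008 []
  PLACE 37 [(-180, 0), (-180, 1), (-150, 0), (-150, 1), (-120, 0), (-120, 1), (-90, 0), (-90, 1), (30, 0), (30, 1), (60, 0), (60, 1), (90, 0), (90, 1), (120, 0), (120, 1), (150, 0), (150, 1)]
PICK 45 0 []
PICK 45 0.008 []
  PLACE 45 [(-180, 0), (-180, 1), (-150, 0), (-150, 1), (-120, 0), (-120, 1), (-90, 0), (-90, 1), (30, 0), (60, 0), (60, 1), (90, 0), (90, 1), (120, 0), (120, 1), (150, 0), (150, 1)]
```

```bash
cat > chain.py <<'E'
from h import *
m=np.array([.26,-.966,0]);m/=np.linalg.norm(m);mid=np.array([.429,-.158,.075])
F=np.diag([-1,-1,1.]);piv=np.array([.510,.139]);off=.012
def arc(th):
    v=np.array([.494,0])-piv;c,s=np.cos(th),np.sin(th);return np.r_[piv+[c*v[0]-s*v[1],s*v[0]+c*v[1]],.072]
if __name__=="__main__":
  for td in (15,17,19):
    t=np.radians(td);R=pick(m,t);g=mid-off*m+.019*R[:,2]
    for f in (0,1):
        Fm=F if f else np.eye(3)
        S=ik(g,R@Fm,12,mar=.01)
        print(td,f,"pick",[x.round(2).tolist() for x in S],[x.round(2).tolist() for x in ik(g-.1*R[:,2],R@Fm,12,mar=.01)],[p.round(2).tolist() for p in fk(S[0])[0]] if S else 0)
        for az in (15,30,40):
            a=np.array([np.cos(np.radians(az)),np.sin(np.radians(az)),0]);Rp=place(a,np.pi/2-t)@Fm
            for nm,c in (("above",arc(0)+[0,0,.07]),("home",arc(0)),("end",arc(.65))):
                r=ik(c+[0,0,off]+.019*Rp[:,2],Rp,12,mar=.01)
                print("  ",az,nm,[x.round(2).tolist() for x in r],[p.round(2).tolist() for p in fk(r[0])[0][:3]] if r else 0)
E
python3 chain.py
```

```text
15 0 pick [[0.28, 0.13, -0.99, 0.55, -0.52, -0.5]] [[0.39, -0.04, -0.82, 0.35, -0.85, -0.37]] [[0.08, 0.02, 0.8], [0.27, 0.08, 0.38], [0.4, -0.06, 0.42], [0.43, -0.15, 0.06]]
   15 above [[-0.9, 0.48, -0.94, -1.94, -1.25, 1.43]] [[0.17, -0.22, 0.73], [0.21, -0.27, 0.27], [0.16, -0.09, 0.25]]
   15 home [[-0.95, 0.93, -0.97, -1.99, -1.44, 1.89]] [[0.28, -0.39, 0.56], [0.19, -0.27, 0.12], [0.16, -0.09, 0.18]]
   15 end [[-0.72, 0.77, -0.86, -2.17, -1.35, 1.63]] [[0.32, -0.28, 0.63], [0.29, -0.26, 0.17], [0.25, -0.07, 0.18]]
   30 above [[-0.81, 0.42, -0.73, -1.68, -1.24, 1.14]] [[0.17, -0.18, 0.75], [0.3, -0.31, 0.32], [0.19, -0.17, 0.25]]
   30 home [[-0.85, 0.69, -0.74, -1.73, -1.29, 1.44]] [[0.25, -0.29, 0.66], [0.29, -0.33, 0.2], [0.19, -0.17, 0.18]]
   30 end [[-0.68, 0.66, -0.64, -1.86, -1.22, 1.31]] [[0.29, -0.23, 0.67], [0.38, -0.31, 0.23], [0.28, -0.15, 0.18]]
   40 above [[-0.75, 0.44, -0.61, -1.54, -1.29, 1.03]] [[0.18, -0.17, 0.74], [0.35, -0.33, 0.34], [0.23, -0.22, 0.25]]
   40 home [[-0.78, 0.65, -0.62, -1.58, -1.29, 1.26]] [[0.26, -0.26, 0.68], [0.36, -0.35, 0.23], [0.2
[... 5086 characters left out ...]
.2]]
   30 above [[-0.76, 0.33, -0.72, -1.65, -1.14, -2.13]] [[0.14, -0.13, 0.77], [0.31, -0.29, 0.37], [0.2, -0.17, 0.27]]
   30 home [[-0.81, 0.6, -0.74, -1.72, -1.19, -1.81]] [[0.23, -0.25, 0.7], [0.31, -0.32, 0.24], [0.2, -0.17, 0.2]]
   30 end [[-0.64, 0.59, -0.63, -1.84, -1.12, -1.93]] [[0.27, -0.2, 0.7], [0.4, -0.3, 0.27], [0.29, -0.15, 0.2]]
   40 above [[-0.71, 0.36, -0.6, -1.51, -1.21, -2.21]] [[0.16, -0.14, 0.76], [0.36, -0.31, 0.38], [0.23, -0.22, 0.27]]
   40 home [[-0.75, 0.58, -0.62, -1.56, -1.22, -1.97]] [[0.24, -0.22, 0.7], [0.37, -0.34, 0.27], [0.23, -0.22, 0.2]]
   40 end [[-0.6, 0.59, -0.5, -1.65, -1.15, -2.08]] [[0.27, -0.19, 0.7], [0.45, -0.31, 0.29], [0.32, -0.2, 0.2]]
```

Run:
```python
from chain import *
R=pick(m,np.radians(15));g=mid-.014*m+.019*R[:,2]
print(ik(g,R,8,mar=.005),g)
rows(np.array([.42,-.06,.24]),R);rows(g-.1*R[:,2],R)
```

```text
[array([ 0.28121415,  0.13032696, -0.98833285,  0.54561171, -0.52205344,
       -0.50334037])] [ 0.42663946 -0.14922968  0.05664741]
shift [ 63.3 101.  -15.7] turn [-0.129 -0.164 -0.321] rows>= 1.9235222499301305 2.049095545366171
shift [ 89.8 120.6  87.1] turn [-0.129 -0.164 -0.321] rows>= 2.7801025296349597 2.049095545366171
```

```bash
python3 -m jog '[[[63,101,-16,-0.129,-0.164,-0.321,66],[63,101,-16,-0.129,-0.164,-0.321,66],[63,101,-16,-0.129,-0.164,-0.321,66],[90,121,60,-0.129,-0.164,-0.321,66],[90,121,87,-0.129,-0.164,-0.321,66],[90,121,87,-0.129,-0.164,-0.321,66]]]' 50
python3 - <<'E'
from chain import *
s=arm.get_state()
p=camera_params("wrist");im,d=grab_frame("wrist");cv2.imwrite("pics/w3.png",im)
Q=cloud(d,p)[d>0]
k=(abs(Q[:,0]-.428)<.05)&(abs(Q[:,1]+.16)<.05)&(Q[:,2]>.085)&(Q[:,2]<.11);r=Q[k]
print(len(r),r.max(0),cv2.minAreaRect(r[:,:2].astype(np.float32)))
R=pick(m,np.radians(15));g=mid-.014*m+.019*R[:,2]
print(s["q"].round(2));rows(g,R,s)
E
```

```text
t: 6.65
eef_pos: [0.4178, -0.126, 0.1507]
ee_rot: [3.132, -0.261, -1.304]
force: [-0.6, 0.0, -0.2]
width: 0.0661
gripper_force: 0.0
3567 [ 0.45847463 -0.12533312  0.10085686] ((0.4307190179824829, -0.1565425992012024), (0.04328993707895279, 0.05606261268258095), 15.239171981811523)
[ 0.39 -0.03 -0.82  0.35 -0.85 -0.37]
shift [-0.4 -3.3 97.3] turn [0.008 0.001 0.003] rows>= 1.5571506881357013 0.04790342012409565
```

View pics/w3.png

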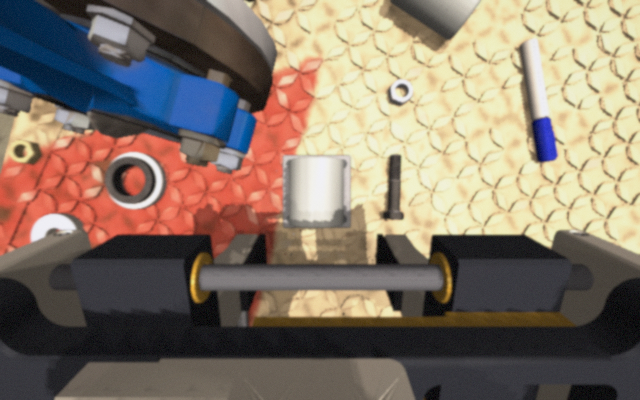

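The wrist view shows the roller undisturbed in the cradle at (317,190), in line with the open fingers. Now I'll descend and grip.

```bash
python3 -m jog '[[[0,-4,40,0.008,0,0,66],[0,-5,70,0.008,0,0,66],[0,-5,88,0.008,0,0,66],[0,-5,97,0.008,0,0,66],[0,-5,97,0.008,0,0,66],[0,-5,97,0.008,0,0,40],[0,-5,97,0.008,0,0,40],[0,-5,97,0.008,0,0,40],[0,-5,97,0.008,0,0,40]]]' 50
python3 - <<'E'
from chain import *
s=arm.get_state();print(s["q"].round(2),s["eef_pos"],s["force"])
E
```

```text
t: 7.82
eef_pos: [0.4292, -0.1478, 0.0602]
ee_rot: [-3.139, -0.261, -1.305]
force: [-11.8, 0.4, 7.0]
width: 0.0473
gripper_force: 50.0
[ 0.29  0.13 -0.98  0.53 -0.53 -0.49] [ 0.4291732  -0.1477861   0.06023255] [-11.77803776   0.35908499   6.99337375]
```

```bash
python3 - <<'E'
from chain import *; import json
s=arm.get_state();R=E_("xyz",s["ee_rot"])
G=R.T@(np.array([.430,-.157,.075])-s["eef_pos"]);mt=R.T@m
json.dump([G.tolist(),mt.tolist()],open("grip.json","w"));print("mid in tool",G,"m in tool",mt)
E
python3 -m jog '[[[0,0,-10,0,0,0,40],[0,0,-40,0,0,0,40],[0,0,-80,0,0,0,40],[0,0,-110,0,0,0,40],[0,0,-110,0,0,0,40]]]'
python3 - <<'E'
from chain import *; import json
G,mt=map(np.array,json.load(open("grip.json")))
s=arm.get_state();q0=s["q"]
a=np.array([np.cos(np.radians(32)),np.sin(np.radians(32)),0])
Rp=place(a,np.radians(75)); print("mouth dir at place",Rp@mt)
tgt=np.array([.494,0,.072+.085]);tcp=tgt-Rp@G
qs=ik(tcp,Rp,12,mar=.01);print(qs);q1=qs[0]
print(q0.round(2),(q1-q0).round(2),"width",s["width"])
R0=E_("xyz",s["ee_rot"])
for k in (.2,.4,.6,.8,1):
    pts,R=fk(q0+k*(q1-q0));print(k,"tcp",pts[-1].round(3),"wrist",pts[2].round(2),"elb",pts[1].round(2));rows(pts[-1],R,s)
E
```

```text
mid in tool [ 0.01260576  0.00159195 -0.0119255 ] m in tool [0.96622309 0.00327417 0.25768627]
t: 8.45
eef_pos: [0.4267, -0.1173, 0.1698]
ee_rot: [-3.126, -0.258, -1.304]
force: [0.6, 0.5, -2.0]
width: 0.0471
gripper_force: 50.0
mouth dir at place [-0.0027282   0.00215606 -0.99999395]
[array([-0.79705952,  0.35972164, -0.69909892, -1.62695462, -1.23798914,
        1.03981139])]
[ 0.41 -0.06 -0.79  0.34 -0.89 -0.36] [-1.21  0.42  0.09 -1.96 -0.35  1.4 ] width 0.047057320776501266
0.2 tcp [ 0.288 -0.128  0.089] wrist [ 0.36 -0.13  0.46] elb [0.33 0.06 0.47]
shift [-46.6 137.7  69.4] turn [-0.227 -0.3    0.193] rows>= 2.5778761046925016 2.2662673346658653
0.4 tcp [ 0.206 -0.047  0.052] wrist [ 0.29 -0.19  0.39] elb [ 0.37 -0.03  0.44]
shift [-151.5  195.4   78.9] turn [-0.284 -0.667  0.409] rows>= 4.152670071973133 4.459721248093193
0.6 tcp [0.23  0.055 0.06 ] wrist [ 0.23 -0.21  0.33] elb [ 0.37 -0.12  0.42]
shift [-238.5  144.7   48.5] turn [-0.14  -1.024  0.655] rows>= 4.530336783053363 6.549880021983613
0.8 tcp [0.352 0.093 0.103] wrist [ 0.19 -0.19  0.29] elb [ 0.35 -0.22  0.39]
shift [-232.2   16.4    7.3] turn [ 0.202 -1.274  0.928] rows>= 3.726786739620581 8.50971424516999
1 tcp [0.507 0.006 0.166] wrist [ 0.2  -0.19  0.26] elb [ 0.31 -0.31  0.36]
shift [ -95.8 -110.8  -19.8] turn [ 0.693 -1.319  1.222] rows>= 2.365326305937653 10.318511975298879
```

Run:
```python
from chain import *; import json
G,mt=map(np.array,json.load(open("grip.json")))
s=arm.get_state()
a=np.array([np.cos(np.radians(32)),np.sin(np.radians(32)),0]);Rp=place(a,np.radians(75));R0=E_("xyz",s["ee_rot"])
end=np.array([.494,0,.157])-Rp@G; w=Ro.from_matrix(R0.T@Rp).as_rotvec()
for via in ([.43,-.04,.25],[.48,.0,.28],[.5,.05,.25]):
    q=s["q"];print("via",via)
    via=np.array(via)
    for k in (0.001,.1,.2,.3,.4,.5,.6,.7,.8,.9,1):
        p=(s["eef_pos"]+(via-s["eef_pos"])*min(1,k/.3)) if k<=.7 else via+(end-via)*(k-.7)/.3
        R=R0@Ro.from_rotvec(k*w).as_matrix()
        x=ik(p,R,1,seed=q,mar=0); 
        if x: print(k,x[0].round(2),np.abs(x[0]-q).max().round(2),fk(x[0])[0][2].round(2));q=x[0]
        else: print(k,"fail")
R=R0
print("via1 rows");rows(np.array([.48,0,.28]),Rp,s);rows(end,Rp,s)
```

```text
via [0.43, -0.04, 0.25]
0.001 [ 0.41 -0.06 -0.79  0.33 -0.89 -0.36] 0.0 [ 0.4  -0.03  0.54]
0.1 [ 0.37 -0.12 -0.7   0.17 -0.92 -0.32] 0.16 [ 0.38 -0.05  0.57]
0.2 [ 0.33 -0.17 -0.62  0.03 -0.94 -0.29] 0.15 [ 0.36 -0.08  0.59]
0.3 [ 0.27 -0.22 -0.56 -0.12 -0.95 -0.28] 0.14 [ 0.34 -0.1   0.61]
0.4 [ 0.12 -0.23 -0.53 -0.31 -0.92 -0.15] 0.19 [ 0.31 -0.15  0.59]
0.5 [-0.07 -0.22 -0.5  -0.53 -0.93  0.02] 0.22 [ 0.28 -0.18  0.56]
0.6 [-0.28 -0.19 -0.48 -0.76 -0.99  0.19] 0.23 [ 0.24 -0.21  0.53]
0.7 [-0.49 -0.15 -0.49 -0.97 -1.08  0.35] 0.21 [ 0.21 -0.23  0.49]
0.8 [-0.61 -0.03 -0.55 -1.19 -1.09  0.55] 0.23 [ 0.2  -0.23  0.42]
0.9 [-0.72  0.13 -0.62 -1.42 -1.14  0.77] 0.23 [ 0.2  -0.21  0.34]
1 [-0.8   0.36 -0.7  -1.63 -1.24  1.04] 0.27 [ 0.2  -0.19  0.26]
via [0.48, 0.0, 0.28]
0.001 [ 0.41 -0.06 -0.79  0.33 -0.89 -0.36] 0.0 [ 0.4  -0.03  0.54]
0.1 [ 0.39 -0.1  -0.66  0.17 -0.94 -0.33] 0.16 [ 0.4  -0.04  0.58]
0.2 [ 0.37 -0.13 -0.54  0.03 -0.98 -0.34] 0.14 [ 0.39 -0.05  0.61]
0.3 [ 0.35 -0.16 -0.46 -0.09 -0.98 -0.37] 0.12 [ 0.39 -0.06  0.64]
0.4 [ 0.23 -0.18 -0.45 -0.26 -0.92 -0.29] 0.17 [ 
[... 686 characters left out ...]
1 [ 0.41 -0.01  0.61]
0.4 [ 0.36 -0.14 -0.51 -0.21 -0.8  -0.43] 0.16 [ 0.38 -0.06  0.59]
0.5 [ 0.24 -0.16 -0.51 -0.42 -0.74 -0.3 ] 0.2 [ 0.35 -0.09  0.56]
0.6 [ 0.09 -0.16 -0.5  -0.67 -0.73 -0.12] 0.25 [ 0.31 -0.12  0.53]
0.7 [-0.11 -0.15 -0.5  -0.95 -0.78  0.11] 0.28 [ 0.28 -0.14  0.49]
0.8 [-0.39 -0.04 -0.54 -1.25 -0.92  0.46] 0.35 [ 0.25 -0.17  0.42]
0.9 [-0.62  0.13 -0.62 -1.47 -1.07  0.76] 0.3 [ 0.22 -0.18  0.34]
1 [-0.8   0.36 -0.7  -1.63 -1.24  1.04] 0.28 [ 0.2  -0.19  0.26]
via1 rows
shift [ -67.7  -84.4 -130.6] turn [ 0.693 -1.319  1.222] rows>= 2.7135521415036097 10.318511975130571
shift [ -95.8 -110.8  -19.8] turn [ 0.693 -1.319  1.222] rows>= 2.3653263060698104 10.318511975130571
```

```bash
python3 -m jog '[[[-20,-10,-50,0.03,-0.06,0.06,40],[-51,-26,-95,0.14,-0.26,0.24,40],[-51,-26,-95,0.21,-0.40,0.37,40],[-51,-26,-95,0.28,-0.53,0.49,40],[-51,-26,-95,0.35,-0.66,0.61,40],[-51,-26,-95,0.42,-0.79,0.73,40],[-51,-26,-95,0.49,-0.92,0.86,40],[-51,-26,-95,0.55,-1.05,0.98,40],[-60,-50,-90,0.62,-1.19,1.10,40],[-75,-70,-70,0.693,-1.319,1.222,40],[-96,-100,-50,0.693,-1.319,1.222,40],[-96,-111,-20,0.693,-1.319,1.222,40],[-96,-111,-20,0.693,-1.319,1.222,40],[-96,-111,-20,0.693,-1.319,1.222,40]]]'
python3 - <<'E'
from chain import *; import json
G,mt=map(np.array,json.load(open("grip.json")))
s=arm.get_state();R=E_("xyz",s["ee_rot"]);print(s["q"].round(2),"roller",(s["eef_pos"]+R@G).round(4),"mouth",(R@mt).round(3))
for n in ("scene","top","wrist"):
    im,d=grab_frame(n);cv2.imwrite(f"pics/{n}2.png",im)
    if n!="wrist":
        Q=cloud(d,camera_params(n))[d>0]
        k=(abs(Q[:,0]-.494)<.045)&(abs(Q[:,1])<.045)&(Q[:,2]>.175)&(Q[:,2]<.2);r=Q[k];print(n,len(r),r.mean(0).round(4) if len(r) else 0,r.min(0).round(3),r.max(0).round(3))
        k=(abs(Q[:,0]-.494)<.03)&(abs(Q[:,1])<.03)&(Q[:,2]>.06)&(Q[:,2]<.1);r=Q[k];print(len(r),r.mean(0) if len(r) else 0)
a=cv2.imread("pics/scene2.png")[100:250,190:420];b=cv2.imread("pics/wrist2.png")
cv2.imwrite("pics/s2.png",cv2.resize(a,(800,522)))
E
```

```text
t: 10.2
eef_pos: [0.5053, 0.0048, 0.1629]
ee_rot: [-3.14, 1.301, -2.583]
force: [0.3, -0.1, -1.6]
width: 0.0474
gripper_force: 50.0
[-0.8   0.36 -0.7  -1.62 -1.23  1.04] roller [ 0.4919 -0.0017  0.1539] mouth [-0.009 -0.002 -1.   ]Traceback (most recent call last):
  File "<stdin>", line 8, in <module>
    return umr_minimum(a, axis, None, out, keepdims, initial, where)
ValueError: zero-size array to reduction operation minimum which has no identity
```

Run:
```python
from chain import *
for n in ("scene","top","wrist"):
    im,d=grab_frame(n);cv2.imwrite(f"pics/{n}2.png",im);p=camera_params(n)
    Q=cloud(d,p)[d>0]
    for c,z0,z1 in (((.494,0),.172,.2),((.494,0),.06,.1),((.494,0),.12,.2)):
        k=(abs(Q[:,0]-c[0])<.035)&(abs(Q[:,1]-c[1])<.035)&(Q[:,2]>z0)&(Q[:,2]<z1);r=Q[k];print(n,z0,len(r),[v.round(4) for v in (r.mean(0),r.min(0),r.max(0))] if len(r) else 0)
a=cv2.imread("pics/scene2.png")[100:250,190:420]
cv2.imwrite("pics/s2.png",cv2.resize(a,(800,522)))
```

```text
scene 0.172 0 0
scene 0.06 0 0
scene 0.12 0 0
top 0.172 489 [array([ 0.4906, -0.0016,  0.1793]), array([ 0.4593, -0.035 ,  0.1727]), array([0.5248, 0.0335, 0.1885])]
top 0.06 0 0
top 0.12 535 [array([ 0.4897, -0.002 ,  0.1773]), array([ 0.4593, -0.035 ,  0.1243]), array([0.5248, 0.0335, 0.1885])]
wrist 0.172 424 [array([ 0.4741, -0.0125,  0.1795]), array([ 0.4591, -0.035 ,  0.1768]), array([0.4955, 0.0126, 0.1864])]
wrist 0.06 3367 [array([ 0.4881, -0.0024,  0.0733]), array([ 0.4789, -0.0148,  0.06  ]), array([0.5103, 0.02  , 0.0867])]
wrist 0.12 9300 [array([ 0.4769, -0.0099,  0.149 ]), array([ 0.459 , -0.035 ,  0.1244]), array([0.5197, 0.035 , 0.1864])]
```

View pics/s2.png

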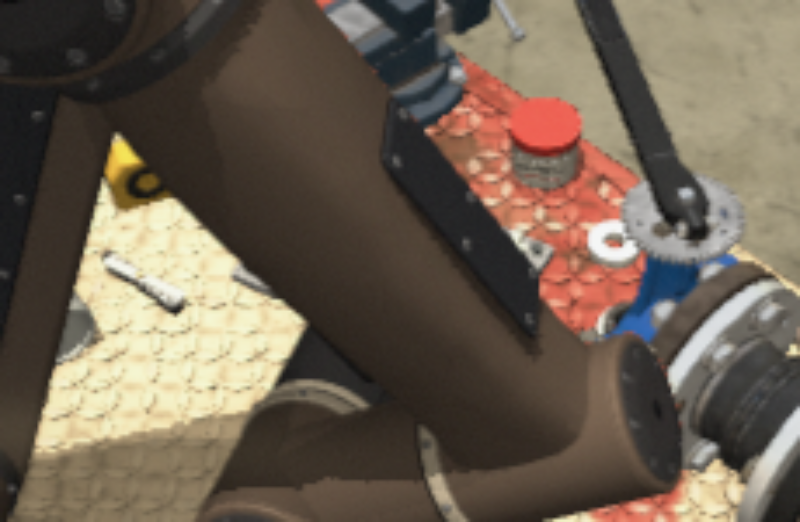

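View pics/wrist2.png

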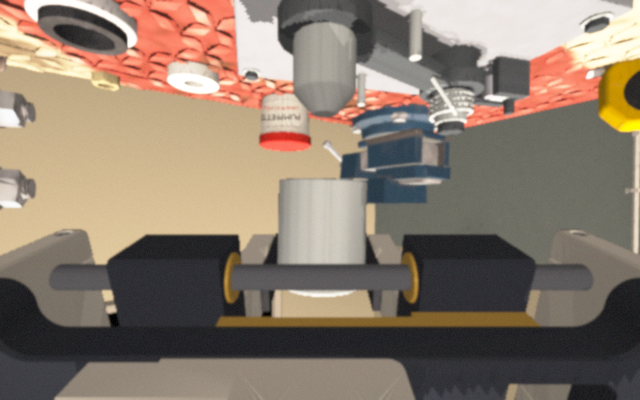

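The wrist camera is upside down in this pose. It shows the roller at (322,235) held mouth towards the post, which is at (325,70). I'll fit circles to both in this view.

```bash
cat > fit.py <<'E'
from chain import *; import json
G,mt=map(np.array,json.load(open("grip.json")))
s=arm.get_state();p=camera_params("wrist");im,d=grab_frame("wrist");P=cloud(d,p)
def circ(u0,u1,z0,z1,r,c):
    Q=P[:,u0:u1][(d[:,u0:u1]>0)];Q=Q[(Q[:,2]>z0)&(Q[:,2]<z1)&(np.hypot(Q[:,0]-c[0],Q[:,1]-c[1])<.035)]
    o=least_squares(lambda x:np.hypot(Q[:,0]-x[0],Q[:,1]-x[1])-r,c,loss="soft_l1",f_scale=.001);return len(Q),o.x.round(4),np.abs(o.fun).mean().round(4)
R=E_("xyz",s["ee_rot"]);mid=s["eef_pos"]+R@G
print("roller pred",mid,"mouth",(R@mt).round(3))
for b in (-.02,-.008): print("roller",circ(283,363,mid[2]+b,mid[2]+b+.012,.024,mid[:2]))
print("post",circ(290,360,.050,.06,.018,[.494,0]),circ(290,360,.058,.072,.018,[.494,0]))
k=P[:,283:363][d[:,283:363]>0];k=k[(np.hypot(*(k[:,:2]-mid[:2]).T)<.028)];print("roller z",np.percentile(k[(k[:,2]>.1)][:,2],[0.5,99.5]) if len(k) else 0)
E
python3 fit.py
```

```text
roller pred [ 0.49217064 -0.00158083  0.15511607] mouth [-0.006 -0.005 -1.   ]
roller (2022, array([ 0.4924, -0.0009]), np.float64(0.0004))
roller (2003, array([ 0.4926, -0.001 ]), np.float64(0.0004))
post (1221, array([0.4984, 0.0041]), np.float64(0.0004)) (1693, array([0.4984, 0.0041]), np.float64(0.0004))
roller z [0.12503126 0.17992556]
```

Run:
```python
from chain import *
s=arm.get_state();R=E_("xyz",s["ee_rot"])
for dz in (0,-.03,-.06,-.085): rows(s["eef_pos"]+[.006,.0051,dz],R,s)
print(s["eef_pos"])
```

```text
shift [-2.1  1.2  7.5] turn [0. 0. 0.] rows>= 0.12599428558470427 0.0
shift [26.9  1.3 15.5] turn [0. 0. 0.] rows>= 0.49626057671348417 0.0
shift [55.8  1.4 23.4] turn [0. 0. 0.] rows>= 0.96823269930322 0.0
shift [79.9  1.5 30. ] turn [0. 0. 0.] rows>= 1.3658237660840433 0.0
[0.50561196 0.00493301 0.1639707 ]
```

```bash
python3 -m jog '[[[-2,1,7.5,0,0,0,40],[-2,1,7.5,0,0,0,40],[12,1,11.5,0,0,0,40],[27,1,15.5,0,0,0,40],[36,1,18,0,0,0,40],[46,1,20.7,0,0,0,40],[56,1,23.4,0,0,0,40],[63,1,25.3,0,0,0,40],[70,1,27.3,0,0,0,40],[70,1,27.3,0,0,0,40]]]'
python3 fit.py
```

```text
t: 11.7
eef_pos: [0.5115, 0.0098, 0.087]
ee_rot: [3.135, 1.301, -2.591]
force: [-0.4, 1.5, -0.7]
width: 0.0469
gripper_force: 50.0
roller pred [0.4980751  0.00330225 0.07804953] mouth [-0.01 -0.   -1.  ]
roller (2022, array([0.4982, 0.0041]), np.float64(0.0004))
roller (2002, array([0.4985, 0.0039]), np.float64(0.0004))
post (1459, array([0.4922, 0.0011]), np.float64(0.0007)) (2063, array([0.4924, 0.001 ]), np.float64(0.0007))
roller z [0.10004541 0.10374632]
```

```bash
python3 -m jog '[[[3,0,0.8,0,0,0,40],[6,0,1.6,0,0,0,40],[8,0,2.1,0,0,0,40],[8,0,2.1,0,0,0,40]]]'
python3 -c "
from h import *
print(arm.get_state()['force'])"
```

```text
t: 12.25
eef_pos: [0.5123, 0.0102, 0.0838]
ee_rot: [-3.133, 1.312, -2.577]
force: [-5.1, -5.1, 24.4]
width: 0.0471
gripper_force: 50.0
[-5.14644938 -5.08629456 24.42667228]
```

Run:
```python
from chain import *; import json
G,mt=map(np.array,json.load(open("grip.json")))
s=arm.get_state();p=camera_params("wrist");im,d=grab_frame("wrist");P=cloud(d,p)
cv2.imwrite("pics/w5.png",cv2.resize(im[100:260,220:420],(750,600),interpolation=cv2.INTER_CUBIC))
for c in (312,322,332):
    print([(r,*(P[r,c]*1000).round(1)) for r in range(150,260,5)][::2])
it,dt=grab_frame("top");Q=cloud(dt,camera_params("top"))[dt>0];k=(np.hypot(Q[:,0]-.498,Q[:,1]-.004)<.015)&(Q[:,2]<.13);print("top z",np.median(Q[k][:,2]),k.sum())
```

```text
[(150, np.float64(478.5), np.float64(-13.6), np.float64(32.0)), (160, np.float64(478.4), np.float64(-13.6), np.float64(36.5)), (170, np.float64(479.3), np.float64(-13.1), np.float64(40.9)), (180, np.float64(481.2), np.float64(-12.0), np.float64(45.3)), (190, np.float64(481.0), np.float64(-12.1), np.float64(50.0)), (200, np.float64(481.1), np.float64(-12.0), np.float64(54.6)), (210, np.float64(480.7), np.float64(-12.2), np.float64(59.2)), (220, np.float64(480.6), np.float64(-12.3), np.float64(63.8)), (230, np.float64(481.1), np.float64(-11.9), np.float64(68.5)), (240, np.float64(481.1), np.float64(-11.9), np.float64(73.2)), (250, np.float64(481.0), np.float64(-12.0), np.float64(77.8))]
[(150, np.float64(475.5), np.float64(-10.1), np.float64(32.1)), (160, np.float64(476.4), np.float64(-9.6), np.float64(36.4)), (170, np.float64(476.7), np.float64(-9.3), np.float64(40.9)), (180, np.float64(478.7), np.float64(-8.1), np.float64(45.3)), (190, np.float64(479.0), np.float64(-7.9), np.float64(49.9)), (200, np.float64(477.6), np.float64(-8.7), np.float64(54.6)), (210, np.float64(478.6), np.floa
[... 289 characters left out ...]
loat64(473.9), np.float64(-5.8), np.float64(31.9)), (160, np.float64(474.1), np.float64(-5.6), np.float64(36.4)), (170, np.float64(474.4), np.float64(-5.4), np.float64(40.9)), (180, np.float64(476.3), np.float64(-4.1), np.float64(45.3)), (190, np.float64(476.8), np.float64(-3.7), np.float64(49.9)), (200, np.float64(477.5), np.float64(-3.3), np.float64(54.6)), (210, np.float64(476.7), np.float64(-3.7), np.float64(59.2)), (220, np.float64(476.1), np.float64(-4.2), np.float64(63.8)), (230, np.float64(476.2), np.float64(-4.1), np.float64(68.5)), (240, np.float64(475.6), np.float64(-4.5), np.float64(73.0)), (250, np.float64(476.5), np.float64(-3.9), np.float64(77.9))]
top z 0.0991336424700317 109
```

View pics/w5.png

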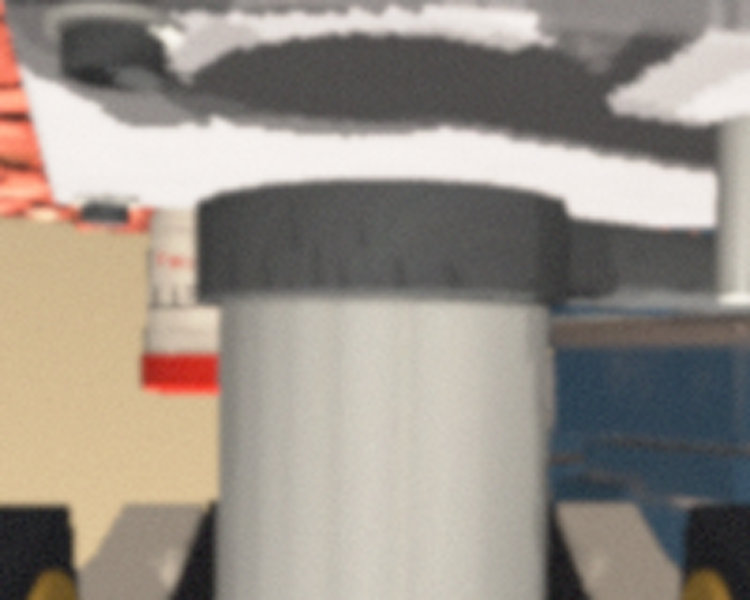

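Seated: the rim at about (380,295) in the crop meets the dark shoulder, and the roller's closed end is at 99 mm. Next I'll work out the swing along the arc.

Run:
```python
from chain import *
s=arm.get_state();R=E_("xyz",s["ee_rot"]);v=np.array([-.014,-.139])
a=np.array([np.cos(np.radians(32)),np.sin(np.radians(32)),0]);Rc=place(a,np.radians(75))
for th in np.arange(.06,.67,.06):
    c,n=np.cos(th),np.sin(th);D=np.r_[c*v[0]-n*v[1]-v[0],n*v[0]+c*v[1]-v[1],.003]
    print(th.round(2),(Rc.T@D*1000).round(1))
```

```text
0.06 [-4.7 -4.9  5.8]
0.12 [-6.5 -9.4 12.6]
0.18 [ -8.4 -13.5  19.7]
0.24 [-10.3 -17.2  27. ]
0.3 [-12.3 -20.3  34.4]
0.36 [-14.4 -23.   42.1]
0.42 [-16.5 -25.3  49.9]
0.48 [-18.6 -27.   57.8]
0.54 [-20.7 -28.3  65.8]
0.6 [-22.9 -29.   73.9]
0.66 [-25.1 -29.2  82. ]
```

```bash
python3 -m jog '[[[-3,0,-1,0,0,0,40],[-4.7,-4.9,5.8,0,0,0,40],[-6.5,-9.4,12.6,0,0,0,40],[-8.4,-13.5,19.7,0,0,0,40],[-10.3,-17.2,27,0,0,0,40],[-12.3,-20.3,34.4,0,0,0,40],[-14.4,-23,42.1,0,0,0,40],[-16.5,-25.3,49.9,0,0,0,40],[-16.5,-25.3,49.9,0,0,0,40]]]' 60
python3 fit.py
```

```text
t: 13.48
eef_pos: [0.5699, 0.0165, 0.0841]
ee_rot: [-3.136, 1.306, -2.578]
force: [-3.9, -1.7, 10.5]
width: 0.047
gripper_force: 60.0
roller pred [0.55651342 0.0099654  0.07501778] mouth [-0.004 -0.001 -1.   ]
roller (2040, array([0.5567, 0.0107]), np.float64(0.0004))
roller (2010, array([0.5569, 0.0105]), np.float64(0.0004))
post (0, array([0.494, 0.   ]), np.float64(nan)) (0, array([0.494, 0.   ]), np.float64(nan))
roller z [0.10000817 0.10068638]fit.py:6: RuntimeWarning: Mean of empty slice.
  o=least_squares(lambda x:np.hypot(Q[:,0]-x[0],Q[:,1]-x[1])-r,c,loss="soft_l1",f_scale=.001);return len(Q),o.x.round(4),np.abs(o.fun).mean().round(4)
  ret = ret.dtype.type(ret / rcount)
```

```bash
python3 -m jog '[[[-2.1,-1.7,7.9,0,0,0,40],[-4.2,-3,15.9,0,0,0,40],[-6.4,-3.7,24,0,0,0,40],[-8.6,-3.9,32.1,0,0,0,40],[-8.6,-3.9,32.1,0,0,0,40],[-8.6,-3.9,32.1,0,0,0,40],[-8.6,-3.9,32.1,0,0,0,40],[-8.6,-3.9,32.1,0,0,0,40],[-8.6,-3.9,32.1,0,0,0,40]]]' 60
python3 fit.py 2>/dev/null
python3 - <<'E'
from h import *
im=grab_frame("wrist")[0];cv2.imwrite("pics/w6.png",im)
E
```

```text
t: 14.65
eef_pos: [0.6002, 0.0301, 0.084]
ee_rot: [-3.135, 1.306, -2.578]
force: [-6.9, -5.3, 11.0]
width: 0.0468
gripper_force: 60.0
roller pred [0.58678206 0.02361966 0.07497823] mouth [-0.004 -0.001 -1.   ]
roller (2041, array([0.5869, 0.0243]), np.float64(0.0004))
roller (2004, array([0.5871, 0.0241]), np.float64(0.0004))
post (0, array([0.494, 0.   ]), np.float64(nan)) (0, array([0.494, 0.   ]), np.float64(nan))
roller z [0.10000635 0.10080315]
```

View pics/w6.png

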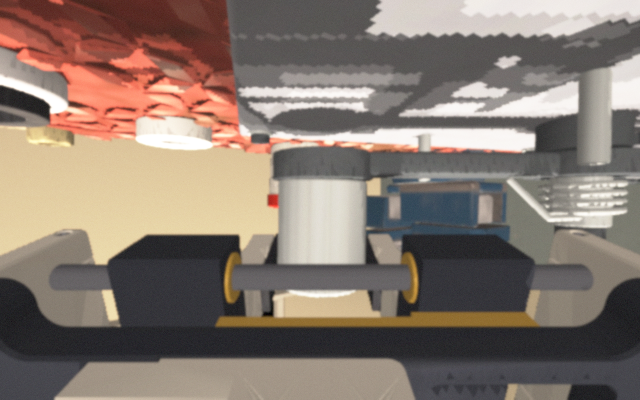

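The wrist view shows the roller at (322,225) seated on the shoulder at (322,162). The arm has swung to about 0.66 rad and is still, so I'll hand it in.

```bash
python3 -c "
from station import arm
print(arm.job_done())"
```

```text
the job is handed in; nothing more can be done
None
```

I handed the job in at about 15 s: the roller is mouth down and seated on the post, and the gripper is holding the arm still by it at an estimated 0.66 rad, past the click and short of the stop. I estimated the angle from camera fits and did not read the pawl directly. The interface returned no verdict.

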